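Tip the cells into the V-trough

TASK

Line up the three battery cells for gluing into a stick: carry the tray level by its bar and, from just above the V-trough, tip all three cells out of it over the lip, so that they settle gently in the fold and slide into one row, end to end against the stop at the low end. Then set the empty tray back upright on the bench, and leave the other things on the bench where they are.

Things in the scene. Friction and masses are not known exactly. Their poses are not given: they have to be found in the camera images.
- tray: loose tipping tray of bare sheet metal, 0.25 kg, 80 (x) x 200 (y) x 82 mm high, a carrying bar above it. Origin: centre of its underside; z up, y along its length, -x out of its open front. The floor rises at 12 degrees from the back wall (x = +37 mm) to the open lip; cheeks 40 mm high close both ends, standing on the bench from x = -20 to +40 mm. Carried level, the cells stay at the back
- tray_bar (a point): centre of the tray's carrying bar, 72 mm straight above the underside's centre: a grey bar along the tray's y, 194 mm long, 12 mm thick (x), 20 mm tall; pinch it across x at its middle. It is about above the centre of mass
- tray_lip (a point): middle of the tray's lip, the straight open front edge along y: x = -38, z = +24 mm in the tray's frame. Tipped lip-down past about 15 degrees the cells roll out over it, by 30 degrees all of them have
- trough: fixed V-trough of bare aluminium angle: two slippery faces 45 mm wide, 210 long, 4 thick, at 45 degrees each, meeting in the fold. Origin: on the fold at the inner face of the stop plate closing its low end, 20 mm above the bench; y up along the fold (rises at 10 degrees), x across, z out of the V. Rims at x = +-32, z = 32 mm. A cell in the fold slides down by itself and has its axis at z = 10 mm
- trough_mid (a point): point on the trough's fold, half-way (105 mm) up from the stop plate. The stop plate is 66 mm wide and 5 thick and reaches z = 37 mm in the trough's frame; the upper end is open. It is bolted on a steel stand with a base plate 84 x 214 x 6 mm
- cell1: round battery cell, 14 mm diameter, 50 mm long (24 g), dark sleeve; starts lying in the tray against its back wall, its length along the tray's. Rolls freely; origin on its side surface, y along its axis
- cell1_mid (a point): centre of cell1 (on its axis, mid-length), y along its axis
- cell2: round battery cell, 14 mm diameter, 50 mm long (24 g), dark sleeve; starts lying in the tray against its back wall, its length along the tray's. Rolls freely; origin on its side surface, y along its axis
- cell2_mid (a point): centre of cell2 (on its axis, mid-length), y along its axis
- cell3: round battery cell, 14 mm diameter, 50 mm long (24 g), dark sleeve; starts lying in the tray against its back wall, its length along the tray's. Rolls freely; origin on its side surface, y along its axis
- cell3_mid (a point): centre of cell3 (on its axis, mid-length), y along its axis
- fuse_box: small parts box 38 x 52 x 18 mm, bystander; origin at the centre of its underside
- side_cutters: side cutters, 53 x 127 x 10 mm, lying flat, bystander; origin at the centre of the underside
- black_tape: roll of tape, 52 mm across, 15 mm high, bystander; origin at the centre of its underside
Not all that is in view belongs to the job. What is shaped like the tray but orange is not meant.

How it is judged (in metres and radians):
On the way:
1. the tray is tipped (more than 17 degrees) and all three cells are inside the trough (angle between tray's own z axis and vertical above 0.3 rad and x of cell1_mid in the frame of trough between -0.035 and 0.035 m and y of cell1_mid in the frame of trough between 0 and 0.215 m and z of cell1_mid in the frame of trough between 0 and 0.04 m and x of cell2_mid in the frame of trough between -0.035 and 0.035 m and y of cell2_mid in the frame of trough between 0 and 0.215 m and z of cell2_mid in the frame of trough between 0 and 0.04 m and x of cell3_mid in the frame of trough between -0.035 and 0.035 m and y of cell3_mid in the frame of trough between 0 and 0.215 m and z of cell3_mid in the frame of trough between 0 and 0.04 m), for 0.1 s.
At the end, for the whole second after the job is handed in: All three cells rest in the fold (within 5 mm of its middle, axis at most 15 mm above it, within 0.15 rad of its line), in one row: no centre over 133 mm from the stop (end to end they reach 125 mm). The tray stands at rest upright on the bench (tilt under 0.08 rad, within 8 mm) (x of cell1_mid in the frame of trough between -0.005 and 0.005 m and y of cell1_mid in the frame of trough between 0.015 and 0.133 m and z of cell1_mid in the frame of trough between 0.004 and 0.015 m and angle between the y axis of each of cell1_mid, cell2_mid, cell3_mid and the y axis of trough, either way round below 0.15 rad and linear speed of each of cell1, cell2, cell3, tray below 0.02 m/s and x of cell2_mid in the frame of trough between -0.005 and 0.005 m and y of cell2_mid in the frame of trough between 0.015 and 0.133 m and z of cell2_mid in the frame of trough between 0.004 and 0.015 m and x of cell3_mid in the frame of trough between -0.005 and 0.005 m and y of cell3_mid in the frame of trough between 0.015 and 0.133 m and z of cell3_mid in the frame of trough between 0.004 and 0.015 m and angle between tray's own z axis and vertical below 0.08 rad and height (world z) of tray between -0.005 and 0.008 m); the robot touches nothing.
It fails at once if a cell falls hard (faster than 1.6 m/s, a drop of some 13 cm) (linear speed of any of cell1, cell2, cell3 above 1.6 m/s).
It fails at once if the parts box, side cutters or tape are pushed more than 30 mm (distance of any of fuse_box, side_cutters, black_tape from where it was at the start of the episode above 0.03 m).
It also fails if it takes over 51 s, if anything falls off the work surface, if the arm or the gripper's body presses on something with over 40 N, if the wrist force passes 120 N, or if a joint passes its speed limit or range.

ROBOT

A 6-joint arm with a two-finger parallel gripper is mounted at the origin on the work surface; the furniture and walls round the work are solid. World frame = base frame: x ahead of the robot, y to its left, z up, the work surface at z = 0. Lengths are in mm, angles in rad, forces in N, time in s.
With the tool pointing down it reaches from about 350 to 975 mm from the base axis. Payload 7.1 kg.
Tool frame: the origin (TCP) lies at the very end of the fingers, on their centre line; the grasp point (between the pads) lies 19 mm behind it; z points along the fingers, y is the line along which they close (so a half turn about z gives the same grasp; the last joint's range is limited). The gripper opens to 88 mm and grips with 3 to 60 N. Pads are 20 mm wide; open, the fingers measure 115 mm over their backs; the gripper's body (75 mm by 178 mm) begins 61 mm behind the grasp point.
Start: joints at [1.212, 0.423, 1.63, -0, 1.089, -0.019], TCP at [208.279, 589.258, 222.675] pointing down, gripper open.
Joint ranges: [-3, 3], [-0.9, 2.11], [0.09, 2.58], [-1.31, 4.45], [0.11, 2.69], [-2.54, 2.54]. Speed limits (rad/s): [2.39, 2.39, 3.01, 3.14, 3.14, 3.14].

INTERFACE

Orientations are given as a rotation vector (axis times angle).
In Python, from workcell import * gives the robot as it stands.
- The arm moves only by the tool step_arm, never from a script. Its argument "deltas" is a list of rows, each a list of 3 entries, a list of its own where there are three numbers: the shift along the tool's x, y, z in units of 300 mm (1.0 is 300 mm), then the turn, a rotation vector about the tool's x, y, z in units of 1.5 rad (1.0 is 1.5 rad), then the gripper command: -1 is shut, 1 is fully open, values between are in proportion. In form: [[[dx, dy, dz], [rx, ry, rz], gripper], ...]. A call has 1 to 20 rows; each row is the pose to reach, as a shift and turn from the pose commanded when the call began, along the tool's axes at that moment; what a row does not reach only later rows make up. A row lasts 1/12 s, in which the tool goes at most 41.7 mm and 7.16 degrees, less where a joint would pass 70% of its speed; a pose out of reach is approached as far as the arm can. A call with a number of a shift or a turn outside -1 to 1 is refused whole. A call with a gripper value outside its range is refused whole. The fingers move at their own pace and stop on an object; the grip force is fixed at half the most. Time passes only in rows, so rows that repeat a pose let the fingers close. It gives the time, the measured TCP pose, the force, the opening and the grip force at its end, in the units of the state.
- get_obs(): the state, without advancing time (a new reading comes with each control period).
- get_image(name): name is "scene" or "top"; returns a dict with "pixels" (384x512x3 uint8, red, green, blue), "fx", "fy", "cx", "cy" (pixels), "dist_coeffs" ([k1, k2, p1, p2, k3] as OpenCV has them; the pictures are not rectified), "T" (4x4, takes a point from camera to world coordinates). Camera axes: x right, y down, z forward; pixel columns grow to the right and rows downward; lengths in mm; the calibration is good to about 2 mm. A picture is of the moment at which its call begins. There is no depth.
- close_job(): hands the job in; it is judged then, once.
The state is a dict: "t": time; "qpos": joint angles; "qvel": joint speeds; "joint_torque": joint torques, N m; "ee_pos": TCP position; "orientation": TCP orientation; "ft_force": force on the tool from outside, world axes, zero at the start; "moment": the same for the moment, N m; "width": finger opening in mm; "grasp_force": force on a finger pad.
Only numpy, scipy, OpenCV 4.12 (cv2) and the standard library are available. Lean on these libraries where they do the work, as an engineer would, in place of code of your own. Each camera call takes 0.05 s, during which the arm holds its last target. There are 200 camera calls.

## Working session

There is one attempt and no reset: what is moved stays moved. The work goes in short steps, Python scripts to look and compute and a tool call to move; the robot and the scene stay as the last step left them, time stands still between calls to the robot, and variables do not carry over. Pictures are saved under pics/ and viewed, at most 10 in all, crops included, and the job is handed in when it is done.

Besides the shell and the picture viewer there is one more tool, called after ">>>" as name(argument=value, ...) on one line, values as JSON. step_arm: Moves the arm, as the interface text tells. Its arguments: {"type":"object","properties":{"deltas":{"type":"array","items":{"type":"array"}}},"required":["deltas"]}

```bash
mkdir -p pics; cat > h.py <<'E'
from workcell import *
import numpy as np, cv2
from scipy.spatial.transform import Rotation as R
def snap(n,f):
    i=get_image(n); cv2.imwrite('pics/'+f,i['pixels'][:,:,::-1]); return i
def K(i): return np.array([[i['fx'],0,i['cx']],[0,i['fy'],i['cy']],[0,0,1.]]),np.array(i['dist_coeffs'],float)
def ray(i,uv,z):
    k,d=K(i); p=cv2.undistortPoints(np.array(uv,float).reshape(-1,1,2),k,d).reshape(-1,2)
    T=np.array(i['T']); r=np.c_[p,np.ones(len(p))]@T[:3,:3].T
    return T[:3,3]+r*((np.array(z)-T[2,3])/r[:,2])[:,None]
def proj(i,P):
    k,d=K(i); T=np.linalg.inv(np.array(i['T'])); return cv2.projectPoints(np.array(P,float).reshape(-1,1,3),cv2.Rodrigues(T[:3,:3])[0],T[:3,3],k,d)[0].reshape(-1,2)
E
python3 - <<'E'
from h import *
import pickle
o=get_obs();print(o)
for n in('top','scene'):
    i=snap(n,n+'0.png');pickle.dump(i,open(n+'0.pkl','wb'));print(n,np.round(i['T'],3).tolist(),i['fx'])
E
```

```text
{'t': 0.0, 'qpos': array([ 1.21200856e+00,  4.23841419e-01,  1.63069044e+00, -5.40427787e-06,
        1.08859189e+00, -1.90014211e-02]), 'qvel': array([-0.00041158,  0.00054928,  0.00061279,  0.00038766,  0.00174922,
        0.00022364]), 'joint_torque': array([-1.03906132e-03, -5.44620931e+01, -2.73670328e+01,  6.43334398e-02,
        2.26944638e-02, -1.34191923e-04]), 'ee_pos': array([208.08574939, 588.75192727, 221.90116225]), 'orientation': array([-5.31119400e-01, -3.09608369e+00,  2.36346091e-03]), 'ft_force': array([-0.94748282, -0.05270981, -1.08909461]), 'moment': array([0.02190118, 0.03742576, 0.0012005 ]), 'grasp_force': 0.0, 'width': 87.95180833820856}
top [[-0.027, -0.993, 0.119, 448.133], [-1.0, 0.026, -0.004, 94.541], [0.001, -0.119, -0.993, 1021.748], [0.0, 0.0, 0.0, 1.0]] 365.8442438582775
scene [[-0.98, 0.148, -0.135, 760.734], [0.2, 0.73, -0.654, 890.651], [0.002, -0.667, -0.745, 980.875], [0.0, 0.0, 0.0, 1.0]] 389.00947043129287
```

View pics/top0.png

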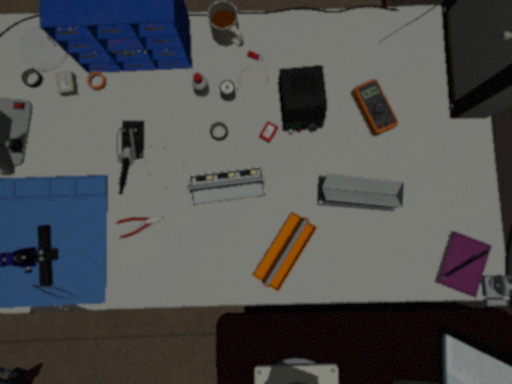

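View pics/scene0.png

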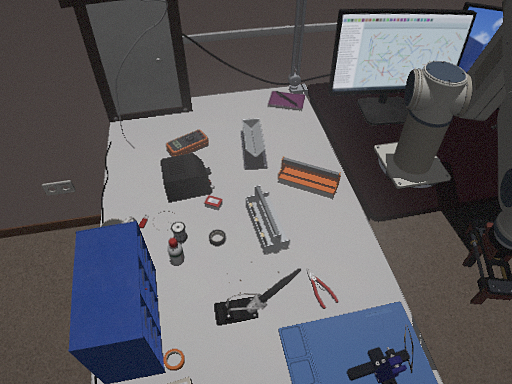

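The top view shows the tray near (227,185), its cells on the upper side, and the trough near (360,191). The orange decoy tray is at (285,250). I'll zoom in on the tray and the trough.

```bash
python3 - <<'E'
import cv2,numpy as np
t=cv2.imread('pics/top0.png');s=cv2.imread('pics/scene0.png')
a=cv2.resize(t[155:217,180:280],(800,496),interpolation=cv2.INTER_CUBIC)
b=cv2.resize(t[160:222,310:410],(800,496),interpolation=cv2.INTER_CUBIC)
cv2.imwrite('pics/a.png',cv2.resize(np.vstack([a,b]),(600,744))[:,:] )
cv2.imwrite('pics/ab.png',np.vstack([cv2.resize(a,(480,298)),cv2.resize(b,(480,298))]))
c=cv2.resize(s[105:260,230:300],(270,597),interpolation=cv2.INTER_CUBIC)
cv2.imwrite('pics/abc.png',np.hstack([cv2.imread('pics/ab.png'),np.vstack([c])[:596]]))
E
```

```text
(no output)
```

View pics/abc.png

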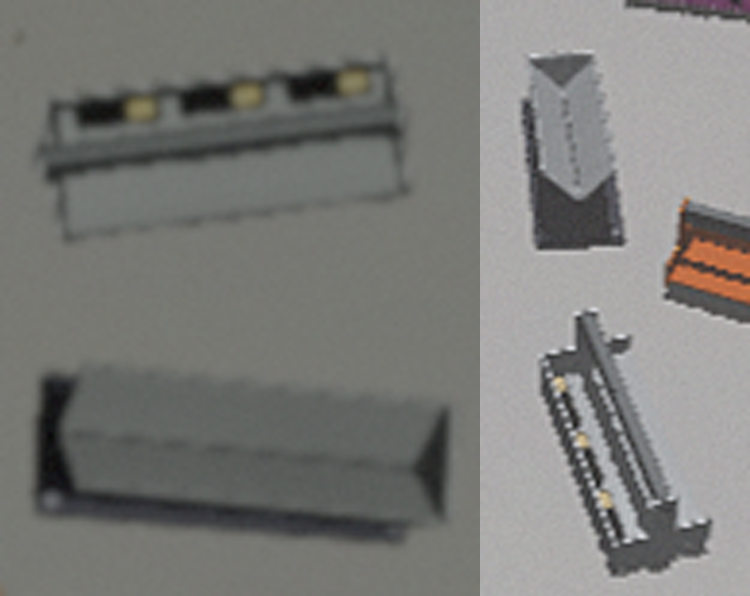

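The crop shows the cells at the tray's +x (world) side and the lip facing the robot. The trough's stop is at its right end (-y world), at about (415,470) in the crop. I'll fit both poses with model points and overlay them as a check.

```bash
cat >> h.py <<'E'
def tray_T(p): return np.array([p[0],p[1],0.]),R.from_euler('z',p[2])
def trough_T(p): return np.array([p[0],p[1],20.]),R.from_euler('z',p[2])*R.from_euler('x',10,degrees=True)
TR=np.array([[-38,100,24],[-38,-100,24],[40,100,40],[40,-100,40],[-6,97,82],[-6,-97,82],[6,97,82],[6,-97,82]],float)
TG=np.array([[0,0,0],[0,210,0],[32,210,32],[-32,210,32],[33,0,37],[-33,0,37]],float)
E
cat > fit.py <<'E'
from h import *
import pickle
from scipy.optimize import least_squares
i=pickle.load(open('top0.pkl','rb')); s=pickle.load(open('scene0.pkl','rb'))
A=lambda l:np.array(l)/4.8+[180,155]
B=lambda l:(np.array(l)-[0,298])/4.8+[310,160]
C=lambda l:(np.array(l)-[480,0])/3.857+[230,105]
def fit(TF,pts,uv,pts2,uv2,x0):
    f=lambda p:np.r_[(proj(i,TF(p)[0]+TF(p)[1].apply(pts))-uv).ravel(),(proj(s,TF(p)[0]+TF(p)[1].apply(pts2))-uv2).ravel()]
    r=least_squares(f,x0,x_scale=[10,10,.1],loss='soft_l1'); print(np.round(r.x,3),np.round(r.fun.reshape(-1,2),1).tolist()); return r.x
c=ray(i,[[227,185],[360,191]],[40,40]);print(c)
p=fit(tray_T,TR[[0,1,2,3,6,7]],A([[65,240],[405,190],[53,103],[388,62],[45,147],[397,110]]),TR[[2]],C([[615,570]]),[c[0,0],c[0,1],0])
q=fit(trough_T,TG,B([[415,470],[65,432],[83,364],[75,490],[447,405],[440,522]]),TG[[1,2,3]],C([[577,200],[540,177],[613,155]]),[c[1,0],c[1,1]-105,0])
np.save('pq.npy',[p,q])
def ov(im,u0,v0,w,h,k):
    a=cv2.resize(im['pixels'][v0:v0+h,u0:u0+w,::-1],None,fx=k,fy=k,interpolation=cv2.INTER_CUBIC)
    for P,col in((tray_T(p)[0]+tray_T(p)[1].apply(TR),(0,0,255)),(trough_T(q)[0]+trough_T(q)[1].apply(TG),(0,255,0))):
        for x in proj(im,P): cv2.circle(a,tuple(int(v) for v in np.round((x+.5-[u0,v0])*k)),3,col,1)
    return a
a=ov(i,180,155,240,65,3);b=cv2.resize(ov(s,230,105,75,155,3),None,fx=1,fy=1)
cv2.imwrite('pics/ov.png',np.vstack([a[:, :],np.pad(b[:405],((0,0),(0,a.shape[1]-b.shape[1]),(0,0)))]))
E
python3 fit.py
```

```text
[[ 585.10681595  170.15669396   40.        ]
 [ 559.22328477 -188.0920955    40.        ]]
[5.82048e+02 1.69730e+02 9.50000e-02] [[-0.8, -0.0], [1.1, 1.6], [-2.2, -0.4], [1.2, -0.7], [-1.0, 0.6], [0.0, -0.7], [0.0, -7.8]]
[ 5.45926e+02 -2.89425e+02 -1.12000e-01] [[-1.0, -0.1], [-1.4, -0.3], [0.0, 0.3], [0.1, -1.4], [0.5, -0.2], [1.0, 0.2], [0.4, -0.8], [0.5, -2.1], [0.2, 2.5]]
```

View pics/ov.png

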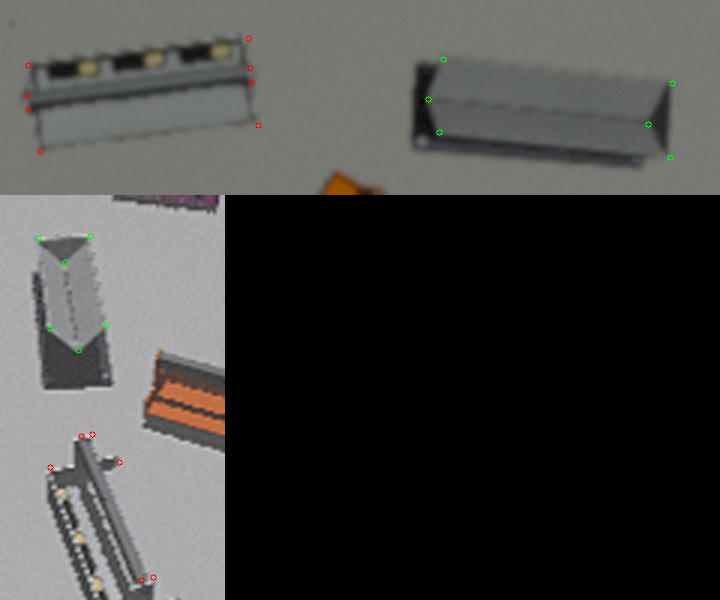

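```bash
cat >> h.py <<'E'
pq=np.load('pq.npy')
def toolR(Rt,flip=0): # tool x=-y_tray? z down in tray frame, tool y = +-tray x
    s=-1 if flip else 1
    return Rt*R.from_matrix(np.array([[0,s,0],[s,0,0],[0,0,-1]]).T if 0 else np.array([[0,s,0],[s,0,0],[0,0,-1.]]))
def delta(P,Rw,o=None):
    o=o or get_obs(); R0=R.from_rotvec(o['orientation'])
    d=R0.inv().apply(np.array(P)-o['ee_pos'])/300; r=(R0.inv()*Rw).as_rotvec()/1.5
    return np.round(d,3).tolist(),np.round(r,3).tolist()
E
python3 - <<'E'
from h import *
p=pq[0]; o=get_obs()
print(R.from_rotvec(o['orientation']).as_matrix().round(2))
Rt=R.from_euler('z',p[2])
for f in(0,1): print(f,delta([p[0],p[1],160],toolR(Rt,f)),delta([p[0],p[1],53],toolR(Rt,f)))
E
```

```text
[[-0.94  0.33 -0.  ]
 [ 0.33  0.94 -0.  ]
 [ 0.   -0.   -1.  ]]
0 ([-1.641, -0.901, 0.208], [-0.001, 0.001, 0.757]) ([-1.641, -0.901, 0.564], [-0.001, 0.001, 0.757])
1 ([-1.641, -0.901, 0.208], [-0.001, -0.001, -1.337]) ([-1.641, -0.901, 0.564], [-0.001, -0.001, -1.337])
```

>>> step_arm(deltas=[[[-0.82,-0.45,0.05],[0,0,0.4],1],[[-0.82,-0.45,0.05],[0,0,0.4],1],[[-0.82,-0.45,0.05],[0,0,0.4],1],[[-0.82,-0.45,0.05],[0,0,0.4],1],[[-0.82,-0.45,0.05],[0,0,0.4],1],[[-0.82,-0.45,0.05],[0,0,0.4],1],[[-0.82,-0.45,0.05],[0,0,0.4],1],[[-0.82,-0.45,0.05],[0,0,0.4],1],[[-0.82,-0.45,0.05],[0,0,0.4],1]])

```text
t: 0.85
ee_pos: [396.0, 378.7, 207.4]
orientation: [-1.427, -2.798, 0.001]
ft_force: [1.4, 0.5, -0.0]
width: 88.1
grasp_force: 0.0
```

```bash
python3 - <<'E'
from h import *
p=pq[0]; Rt=R.from_euler('z',p[2])
o=get_obs();print(o['ee_pos'],o['qpos'].round(2),o['t'],delta([p[0],p[1],150],toolR(Rt),o))
E
```

```text
[395.98674547 378.65879033 207.38417195] [0.74 0.33 1.81 0.   1.   0.11] 0.85 ([-0.928, 0.093, 0.191], [-0.001, 0.0, 0.355])
```

>>> step_arm(deltas=[[[-0.93,0.093,0.19],[0,0,0.355],1],[[-0.93,0.093,0.19],[0,0,0.355],1],[[-0.93,0.093,0.19],[0,0,0.355],1],[[-0.93,0.093,0.19],[0,0,0.355],1],[[-0.93,0.093,0.19],[0,0,0.355],1],[[-0.93,0.093,0.19],[0,0,0.355],1],[[-0.93,0.093,0.19],[0,0,0.355],1],[[-0.93,0.093,0.19],[0,0,0.355],1],[[-0.93,0.093,0.19],[0,0,0.355],1],[[-0.93,0.093,0.19],[0,0,0.355],1]])

```text
t: 1.68
ee_pos: [581.5, 172.4, 150.4]
orientation: [-2.108, -2.328, 0.001]
ft_force: [-0.5, 0.5, -0.1]
width: 87.9
grasp_force: 0.0
```

```bash
python3 - <<'E'
from h import *
p=pq[0]; Rt=R.from_euler('z',p[2])
o=get_obs();print(o['ee_pos'],o['t'],delta([p[0],p[1],53],toolR(Rt),o))
i=snap('scene','s1.png');a=cv2.imread('pics/s1.png')[160:290,210:330]
P=tray_T(p)[0]+tray_T(p)[1].apply([[0,97,82],[0,-97,82],[0,0,82],[-38,97,24],[-38,-97,24]])
a=cv2.resize(a,None,fx=4.5,fy=4.5,interpolation=cv2.INTER_CUBIC)
for x in proj(i,P): cv2.circle(a,tuple(int(v) for v in (x+.5-[210,160])*4.5),3,(0,0,255),1)
cv2.imwrite('pics/s1c.png',a)
E
```

```text
[581.517664   172.42679387 150.39510432] 1.6833 ([-0.009, 0.001, 0.325], [-0.001, -0.0, 0.003])
```

View pics/s1c.png

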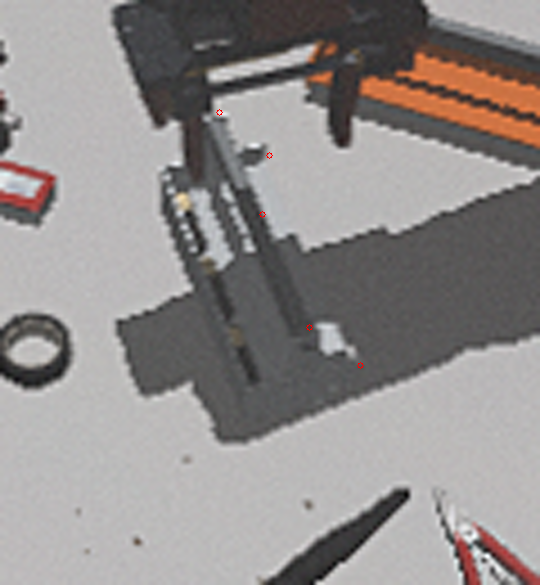

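The scene view shows the bar running between the open fingers, from (215,115) to (305,330), and the model points fall within about 3 mm of it. Descending and gripping.

>>> step_arm(deltas=[[[-0.009,0,0.1],[0,0,0],1],[[-0.009,0,0.2],[0,0,0],1],[[-0.009,0,0.28],[0,0,0],1],[[-0.009,0,0.325],[0,0,0],1],[[-0.009,0,0.325],[0,0,0],1],[[-0.009,0,0.325],[0,0,0],-0.4],[[-0.009,0,0.325],[0,0,0],-0.6],[[-0.009,0,0.325],[0,0,0],-0.8],[[-0.009,0,0.325],[0,0,0],-1],[[-0.009,0,0.325],[0,0,0],-1],[[-0.009,0,0.325],[0,0,0],-1],[[-0.009,0,0.325],[0,0,0],-1]])

```text
t: 2.73
ee_pos: [582.8, 168.4, 53.6]
orientation: [2.109, 2.328, 0.001]
ft_force: [-0.2, -0.3, 0.0]
width: 44.3
grasp_force: 0.0
```

Fingers still closing.

>>> step_arm(deltas=[[[0,0,0],[0,0,0],-1],[[0,0,0],[0,0,0],-1],[[0,0,0],[0,0,0],-1],[[0,0,0],[0,0,0],-1],[[0,0,0],[0,0,0],-1],[[0,0,0],[0,0,0],-1],[[0,0,0],[0,0,0],-1],[[0,0,0],[0,0,0],-1],[[0,0,0],[0,0,0],-1],[[0,0,0],[0,0,0],-1]])

```text
t: 3.57
ee_pos: [582.5, 168.5, 53.0]
orientation: [-2.109, -2.328, 0.0]
ft_force: [0.5, -0.7, -1.6]
width: 11.8
grasp_force: 30.0
```

>>> step_arm(deltas=[[[0,0,-0.01],[0,0,0],-1],[[0,0,-0.025],[0,0,0],-1],[[0,0,-0.05],[0,0,0],-1],[[0,0,-0.08],[0,0,0],-1],[[0,0,-0.115],[0,0,0],-1],[[0,0,-0.15],[0,0,0],-1],[[0,0,-0.185],[0,0,0],-1],[[0,0,-0.22],[0,0,0],-1],[[0,0,-0.255],[0,0,0],-1],[[0,0,-0.29],[0,0,0],-1],[[0,0,-0.325],[0,0,0],-1],[[0,0,-0.36],[0,0,0],-1],[[0,0,-0.39],[0,0,0],-1],[[0,0,-0.415],[0,0,0],-1],[[0,0,-0.43],[0,0,0],-1],[[0,0,-0.43],[0,0,0],-1]])

```text
t: 4.9
ee_pos: [583.2, 168.6, 183.3]
orientation: [2.109, 2.327, 0.002]
ft_force: [0.1, 0.7, -3.5]
width: 11.6
grasp_force: 30.0
```

```bash
cat >> h.py <<'E'
def pose(tilt,pitch,lx,dz,ly=110):
    """TCP pose: tray tipped tilt deg, pitched `pitch` deg along fold; lip middle at trough-frame x=lx, y=ly, dz above rims"""
    q=pq[1]; o,Rg=trough_T(q)
    Rt=R.from_euler('z',q[2])*R.from_euler('x',pitch,degrees=True)*R.from_euler('y',-tilt,degrees=True)
    lip=o+Rg.apply([lx,ly,32])+[0,0,dz]
    return lip+Rt.apply(np.array([38,0,48])+[0,0,-19]),toolR(Rt)
E
python3 - <<'E'
from h import *
o=get_obs();print(o['ee_pos'],o['ft_force'],o['moment'],o['t'])
P,Rw=pose(0,0,18,70);print(P,delta(P,Rw,o))
i=snap('scene','s2.png');cv2.imwrite('pics/s2c.png',cv2.resize(cv2.imread('pics/s2.png')[130:290,200:340],None,fx=3.5,fy=3.5))
E
```

```text
[583.18814866 168.61924183 183.34306498] [ 0.13599705  0.71529612 -3.52349995] [-0.08755233  0.08184053  0.00582365] 4.9
[ 613.01543701 -193.52395359  169.61514764] ([-1.211, -0.02, 0.045], [0.001, -0.0, 0.14])
```

View pics/s2c.png

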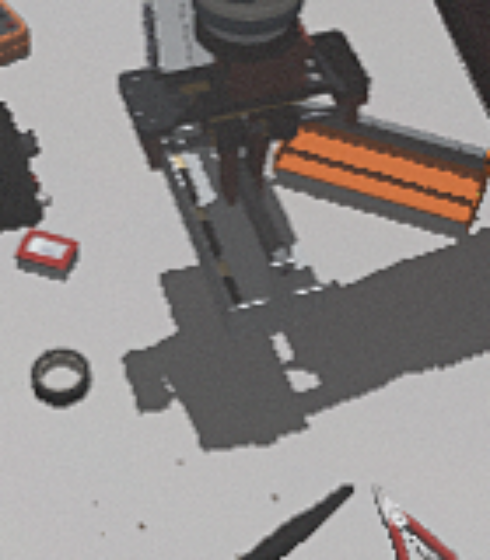

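The tray hangs level, with all three cells along the back wall, around (180,160) to (235,290) in the crop. I'll carry it over the trough.

>>> step_arm(deltas=[[[-0.01,0,0],[0,0,0],-1],[[-0.03,0,0],[0,0,0.005],-1],[[-0.06,0,0],[0,0,0.01],-1],[[-0.1,-0.001,0],[0,0,0.015],-1],[[-0.14,-0.002,0],[0,0,0.02],-1],[[-0.18,-0.003,0],[0,0,0.025],-1],[[-0.22,-0.004,0],[0,0,0.03],-1],[[-0.26,-0.005,0],[0,0,0.035],-1],[[-0.3,-0.005,0],[0,0,0.04],-1],[[-0.34,-0.006,0],[0,0,0.045],-1],[[-0.38,-0.006,0],[0,0,0.05],-1],[[-0.42,-0.007,0],[0,0,0.055],-1],[[-0.46,-0.008,0],[0,0,0.06],-1],[[-0.5,-0.008,0],[0,0,0.065],-1],[[-0.54,-0.009,0],[0,0,0.07],-1],[[-0.57,-0.01,0],[0,0,0.07],-1],[[-0.59,-0.01,0],[0,0,0.07],-1],[[-0.6,-0.01,0],[0,0,0.07],-1],[[-0.6,-0.01,0],[0,0,0.07],-1]])

```text
t: 6.53
ee_pos: [597.4, -11.5, 182.1]
orientation: [-2.229, -2.213, -0.0]
ft_force: [0.4, 0.3, -3.1]
width: 11.9
grasp_force: 30.0
```

```bash
python3 - <<'E'
from h import *
o=get_obs();print(o['ee_pos'],o['qpos'].round(2))
P,Rw=pose(0,0,18,70);P[2]=183;print(delta(P,Rw,o))
E
```

```text
[597.38385805 -11.49830001 182.13348498] [-0.04  0.43  1.72  0.    0.99 -0.03]
([-0.606, 0.056, -0.003], [-0.0, -0.0, 0.07])
```

>>> step_arm(deltas=[[[-0.01,0,0],[0,0,0],-1],[[-0.03,0.003,0],[0,0,0.005],-1],[[-0.06,0.006,0],[0,0,0.01],-1],[[-0.1,0.01,0],[0,0,0.015],-1],[[-0.14,0.013,0],[0,0,0.02],-1],[[-0.18,0.017,0],[0,0,0.025],-1],[[-0.22,0.02,0],[0,0,0.03],-1],[[-0.26,0.024,0],[0,0,0.035],-1],[[-0.3,0.028,0],[0,0,0.04],-1],[[-0.34,0.031,0],[0,0,0.045],-1],[[-0.38,0.035,0],[0,0,0.05],-1],[[-0.42,0.039,0],[0,0,0.055],-1],[[-0.46,0.043,0],[0,0,0.06],-1],[[-0.5,0.046,0],[0,0,0.065],-1],[[-0.54,0.05,0],[0,0,0.07],-1],[[-0.57,0.053,0],[0,0,0.07],-1],[[-0.59,0.055,0],[0,0,0.07],-1],[[-0.605,0.056,0],[0,0,0.07],-1],[[-0.605,0.056,0],[0,0,0.07],-1]])

```text
t: 8.12
ee_pos: [613.0, -193.3, 182.1]
orientation: [2.342, 2.093, -0.0]
ft_force: [0.1, 0.6, -2.7]
width: 12.0
grasp_force: 30.0
```

```bash
python3 - <<'E'
from h import *
o=get_obs();print(o['ee_pos'],o['qpos'].round(2))
P,Rw=pose(8,6,18,35);print('A',delta(P,Rw,o))
P,Rw=pose(8,6,18,30);c=dict(o);c['ee_pos']=P;c['orientation']=Rw.as_rotvec()
for t in(10,12,14,16,18,20,22,24,27,30,33,36): print(t,delta(*pose(t,6,18,max(14,30-(t-8)*4)),c))
i=snap('top','t3.png')
p=trough_T(pq[1]);a=cv2.resize(cv2.imread('pics/t3.png')[140:240,300:420],None,fx=5,fy=5,interpolation=cv2.INTER_CUBIC)
# tray actual model
Rw=R.from_rotvec(o['orientation'])*toolR(R.identity()).inv();t0=o['ee_pos']-Rw.apply([0,0,53])
for X,col in((p[0]+p[1].apply(TG),(0,255,0)),(t0+Rw.apply(TR),(0,0,255))):
  for x in proj(i,X): cv2.circle(a,tuple(int(v) for v in (x+.5-[300,140])*5),3,col,1)
cv2.imwrite('pics/t3c.png',a)
E
```

```text
[ 612.96235713 -193.33974123  182.13571993] [-0.32  0.49  1.62 -0.    1.03 -0.21]
A ([-0.012, -0.014, 0.142], [-0.093, 0.07, 0.004])
10 ([-0.003, -0.007, 0.022], [-0.023, -0.0, 0.0])
12 ([-0.006, -0.014, 0.044], [-0.047, -0.0, 0.0])
14 ([-0.006, -0.018, 0.04], [-0.07, -0.0, 0.0])
16 ([-0.006, -0.022, 0.036], [-0.093, -0.0, 0.0])
18 ([-0.006, -0.026, 0.032], [-0.116, -0.0, 0.0])
20 ([-0.006, -0.03, 0.028], [-0.14, -0.0, 0.0])
22 ([-0.006, -0.035, 0.025], [-0.163, -0.0, 0.0])
24 ([-0.006, -0.039, 0.021], [-0.186, -0.0, 0.0])
27 ([-0.006, -0.046, 0.017], [-0.221, -0.0, 0.0])
30 ([-0.006, -0.053, 0.012], [-0.256, -0.0, 0.0])
33 ([-0.006, -0.06, 0.008], [-0.291, -0.0, 0.0])
36 ([-0.006, -0.068, 0.004], [-0.326, -0.0, 0.0])
```

View pics/t3c.png

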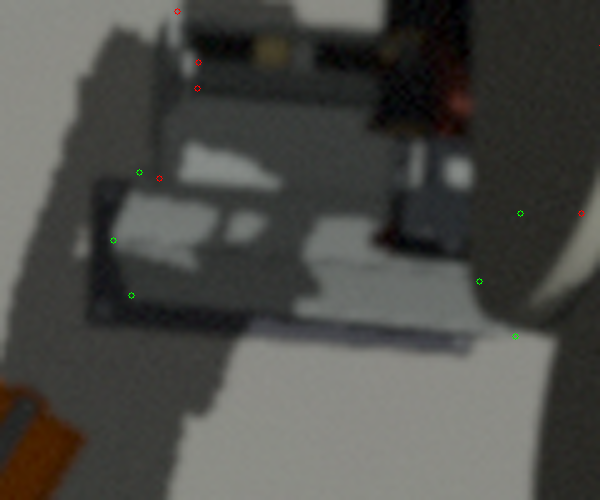

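The overlay matches: the fold is at (300,260) and the tray's lip end at (160,178). Next I'll lower, pitch 6° along the fold and pre-tip 8°.

>>> step_arm(deltas=[[[-0.001,-0.001,0.01],[-0.006,0.005,0],-1],[[-0.002,-0.002,0.025],[-0.014,0.01,0],-1],[[-0.003,-0.004,0.04],[-0.024,0.018,0],-1],[[-0.005,-0.006,0.058],[-0.034,0.026,0.001],-1],[[-0.006,-0.007,0.076],[-0.046,0.034,0.002],-1],[[-0.008,-0.009,0.094],[-0.056,0.042,0.002],-1],[[-0.009,-0.01,0.112],[-0.066,0.05,0.003],-1],[[-0.01,-0.012,0.13],[-0.076,0.058,0.003],-1],[[-0.011,-0.013,0.145],[-0.086,0.065,0.004],-1],[[-0.012,-0.014,0.155],[-0.091,0.069,0.004],-1],[[-0.012,-0.014,0.158],[-0.093,0.07,0.004],-1],[[-0.012,-0.014,0.158],[-0.093,0.07,0.004],-1],[[-0.012,-0.014,0.158],[-0.093,0.07,0.004],-1],[[-0.012,-0.014,0.158],[-0.093,0.07,0.004],-1]])

```text
t: 9.33
ee_pos: [608.8, -195.7, 135.1]
orientation: [2.313, 2.057, 0.266]
ft_force: [-0.4, 0.3, -1.9]
width: 12.1
grasp_force: 30.0
```

```bash
python3 - <<'E'
from h import *
o=get_obs();print(o['ee_pos'],o['qpos'].round(2),o['moment'])
for t,z in((8,30),(12,14),(20,14),(36,14)): print(t,delta(*pose(t,6,18,z),o))
i=snap('scene','s4.png');cv2.imwrite('pics/s4c.png',cv2.resize(cv2.imread('pics/s4.png')[90:230,190:330],None,fx=4,fy=4,interpolation=cv2.INTER_CUBIC))
E
```

```text
[ 608.81044275 -195.67141445  135.1281563 ] [-0.4   0.51  1.74  0.2   0.8  -0.41] [-0.13203197  0.22506538  0.00447928]
8 ([-0.003, -0.002, 0.002], [0.0, -0.0, 0.001])
12 ([-0.009, -0.016, 0.046], [-0.046, -0.0, 0.001])
20 ([-0.009, -0.032, 0.03], [-0.139, -0.0, 0.001])
36 ([-0.009, -0.069, 0.006], [-0.325, -0.0, 0.001])
```

View pics/s4c.png

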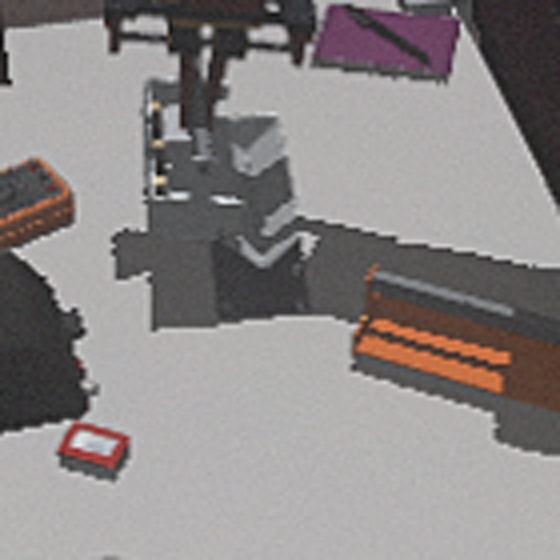

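The cells are still against the back wall at (155,105–185), and the lip is over the V, whose upper end is at (270,260). Tipping now with the lip held fixed.

>>> step_arm(deltas=[[[-0.004,-0.005,0.012],[-0.011,0,0],-1],[[-0.006,-0.009,0.025],[-0.023,0,0],-1],[[-0.008,-0.013,0.037],[-0.035,0,0],-1],[[-0.009,-0.016,0.046],[-0.046,0,0],-1],[[-0.009,-0.018,0.044],[-0.058,0,0],-1],[[-0.009,-0.02,0.042],[-0.07,0,0],-1],[[-0.009,-0.022,0.04],[-0.081,0,0],-1],[[-0.009,-0.024,0.038],[-0.093,0,0],-1],[[-0.009,-0.026,0.036],[-0.104,0,0],-1],[[-0.009,-0.028,0.034],[-0.116,0,0],-1],[[-0.009,-0.03,0.032],[-0.128,0,0],-1],[[-0.009,-0.032,0.03],[-0.139,0,0],-1],[[-0.009,-0.037,0.027],[-0.163,0,0],-1],[[-0.009,-0.041,0.023],[-0.186,0,0],-1],[[-0.009,-0.048,0.019],[-0.22,0,0],-1],[[-0.009,-0.055,0.014],[-0.255,0,0],-1],[[-0.009,-0.062,0.01],[-0.29,0,0],-1],[[-0.009,-0.069,0.006],[-0.325,0,0],-1],[[-0.009,-0.069,0.006],[-0.325,0,0],-1],[[-0.009,-0.069,0.006],[-0.325,0,0],-1]])

```text
t: 11.05
ee_pos: [586.5, -195.8, 129.4]
orientation: [2.014, 1.739, 0.678]
ft_force: [-0.5, -0.7, -2.3]
width: 11.8
grasp_force: 30.0
```

>>> step_arm(deltas=[[[0,0,0],[0,0,0],-1],[[0,0,0],[0,0,0],-1],[[0,0,0],[0,0,0],-1],[[0,0,0],[0,0,0],-1],[[0,0,0],[0,0,0],-1],[[0,0,0],[0,0,0],-1],[[0,0,0],[0,0,0],-1],[[0,0,0],[0,0,0],-1]])

```text
t: 11.72
ee_pos: [588.1, -195.6, 129.9]
orientation: [2.012, 1.741, 0.68]
ft_force: [-0.8, 0.1, -2.4]
width: 12.0
grasp_force: 30.0
```

```bash
python3 - <<'E'
from h import *
o=get_obs();print(o['ee_pos'],o['qpos'].round(2),o['ft_force'],delta(*pose(36,6,18,14),o))
snap('scene','s5.png');snap('top','t5.png')
a=cv2.resize(cv2.imread('pics/s5.png')[90:190,200:300],(400,400),interpolation=cv2.INTER_CUBIC)
b=cv2.resize(cv2.imread('pics/t5.png')[140:240,310:410],(400,400),interpolation=cv2.INTER_CUBIC)
cv2.imwrite('pics/st5.png',np.hstack([a,b]))
E
```

```text
[ 588.06435096 -195.58120975  129.86500056] [-0.49  0.44  2.1   1.45  0.3  -1.7 ] [-0.78456762  0.07486586 -2.35580492] ([0.0, 0.001, -0.0], [-0.001, -0.001, 0.001])
```

View pics/st5.png

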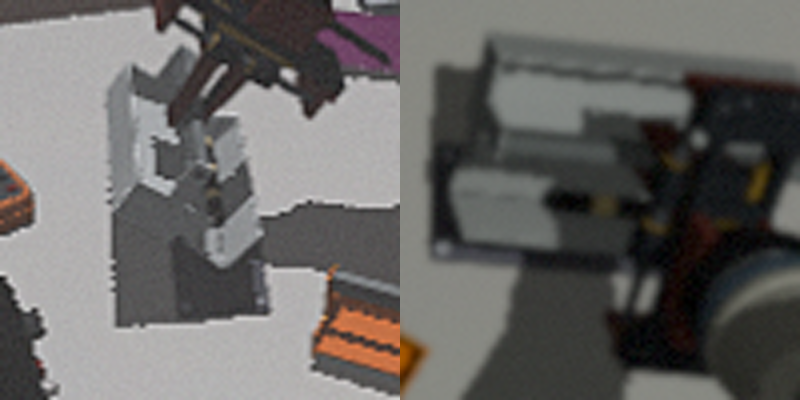

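The tray is empty. The cells lie in the fold in one row, from about (545,200) rightwards in the top view. Next: raise, level, carry back.

```bash
python3 - <<'E'
from h import *
o=get_obs()
for a in((36,6,20,44),(36,6,22,74),(18,3,22,74),(0,0,22,80)): print(a,delta(*pose(*a),o))
E
```

```text
(36, 6, 20, 44) ([0.011, 0.065, -0.077], [-0.001, -0.001, 0.001])
(36, 6, 22, 74) ([0.021, 0.129, -0.153], [-0.001, -0.001, 0.001])
(18, 3, 22, 74) ([0.028, 0.153, -0.109], [0.209, -0.032, -0.015])
(0, 0, 22, 80) ([0.033, 0.173, -0.076], [0.418, -0.068, -0.021])
```

>>> step_arm(deltas=[[[0.003,0.016,-0.02],[0,0,0],-1],[[0.006,0.035,-0.04],[0,0,0],-1],[[0.011,0.065,-0.077],[0,0,0],-1],[[0.016,0.097,-0.115],[0,0,0],-1],[[0.021,0.129,-0.153],[0,0,0],-1],[[0.022,0.135,-0.142],[0.05,-0.008,-0.003],-1],[[0.024,0.141,-0.131],[0.1,-0.016,-0.007],-1],[[0.026,0.147,-0.12],[0.15,-0.024,-0.011],-1],[[0.028,0.153,-0.109],[0.209,-0.032,-0.015],-1],[[0.029,0.158,-0.1],[0.26,-0.04,-0.017],-1],[[0.03,0.163,-0.092],[0.31,-0.05,-0.018],-1],[[0.032,0.168,-0.084],[0.36,-0.06,-0.02],-1],[[0.033,0.173,-0.076],[0.418,-0.068,-0.021],-1],[[0.033,0.173,-0.076],[0.418,-0.068,-0.021],-1],[[0.033,0.173,-0.076],[0.418,-0.068,-0.021],-1],[[0.033,0.173,-0.076],[0.418,-0.068,-0.021],-1]])

```text
t: 13.15
ee_pos: [616.1, -193.8, 178.8]
orientation: [-2.341, -2.094, -0.001]
ft_force: [0.2, -0.4, -2.6]
width: 11.8
grasp_force: 30.0
```

```bash
python3 - <<'E'
from h import *
p=pq[0];o=get_obs();print(o['ee_pos'],o['qpos'].round(2),o['t'],delta([600,-10,185],toolR(R.from_euler('z',0)),o))
E
```

```text
[ 616.12623824 -193.80569601  178.83894224] [-0.32  0.5   1.61  0.    1.03 -0.21] 13.15 ([0.603, -0.122, -0.02], [-0.0, -0.001, -0.074])
```

>>> step_arm(deltas=[[[0.04,-0.008,-0.01],[0,0,-0.005],-1],[[0.1,-0.02,-0.02],[0,0,-0.012],-1],[[0.18,-0.036,-0.02],[0,0,-0.02],-1],[[0.26,-0.052,-0.02],[0,0,-0.03],-1],[[0.34,-0.068,-0.02],[0,0,-0.04],-1],[[0.42,-0.085,-0.02],[0,0,-0.05],-1],[[0.5,-0.1,-0.02],[0,0,-0.06],-1],[[0.57,-0.115,-0.02],[0,0,-0.07],-1],[[0.6,-0.122,-0.02],[0,0,-0.074],-1],[[0.6,-0.122,-0.02],[0,0,-0.074],-1]])

```text
t: 13.98
ee_pos: [599.6, -9.2, 186.0]
orientation: [-2.219, -2.223, -0.001]
ft_force: [-0.4, -0.8, -2.8]
width: 11.8
grasp_force: 30.0
```

```bash
python3 - <<'E'
from h import *
p=pq[0];o=get_obs();print(o['ee_pos'],delta([582.5,168.5,180],toolR(R.from_euler('z',p[2])),o))
E
```

```text
[599.58200595  -9.20413008 185.97659156] ([0.592, -0.056, 0.02], [-0.0, -0.0, -0.062])
```

>>> step_arm(deltas=[[[0.04,-0.004,0],[0,0,-0.004],-1],[[0.1,-0.01,0.005],[0,0,-0.01],-1],[[0.18,-0.017,0.01],[0,0,-0.02],-1],[[0.26,-0.025,0.012],[0,0,-0.03],-1],[[0.34,-0.033,0.015],[0,0,-0.04],-1],[[0.42,-0.04,0.02],[0,0,-0.05],-1],[[0.5,-0.048,0.02],[0,0,-0.056],-1],[[0.56,-0.053,0.02],[0,0,-0.06],-1],[[0.592,-0.056,0.02],[0,0,-0.062],-1],[[0.592,-0.056,0.02],[0,0,-0.062],-1],[[0.592,-0.056,0.02],[0,0,-0.062],-1]])

```text
t: 14.9
ee_pos: [584.0, 166.0, 179.6]
orientation: [-2.116, -2.322, 0.001]
ft_force: [-0.1, 0.4, -1.4]
width: 12.1
grasp_force: 30.0
```

```bash
python3 - <<'E'
from h import *
p=pq[0];o=get_obs();print(o['ee_pos'],o['ft_force'],delta([582.5,168.5,53],toolR(R.from_euler('z',p[2])),o))
E
```

```text
[583.99866837 165.99230887 179.55214277] [-0.10673389  0.437317   -1.43255029] ([0.009, -0.004, 0.422], [-0.0, 0.0, -0.002])
```

>>> step_arm(deltas=[[[0.004,0,0.03],[0,0,0],-1],[[0.009,0,0.08],[0,0,0],-1],[[0.009,0,0.14],[0,0,0],-1],[[0.009,0,0.2],[0,0,0],-1],[[0.009,0,0.26],[0,0,0],-1],[[0.009,0,0.31],[0,0,0],-1],[[0.009,0,0.35],[0,0,0],-1],[[0.009,0,0.38],[0,0,0],-1],[[0.009,0,0.395],[0,0,0],-1],[[0.009,0,0.405],[0,0,0],-1],[[0.009,0,0.411],[0,0,0],-1],[[0.009,0,0.416],[0,0,0],-1],[[0.009,0,0.419],[0,0,0],-1],[[0.009,0,0.421],[0,0,0],-1],[[0.009,0,0.421],[0,0,0],-1]])

```text
t: 16.15
ee_pos: [583.9, 169.3, 53.7]
orientation: [-2.116, -2.322, -0.0]
ft_force: [-0.7, -0.2, -2.2]
width: 11.4
grasp_force: 30.0
```

>>> step_arm(deltas=[[[0,0,0.003],[0,0,0],-1],[[0,0,0.003],[0,0,0],-1],[[0,0,0.003],[0,0,0],-0.7],[[0,0,0.003],[0,0,0],-0.6],[[0,0,0.003],[0,0,0],-0.4],[[0,0,0.003],[0,0,0],0],[[0,0,0.003],[0,0,0],0],[[0,0,0.003],[0,0,0],0.2],[[0,0,0.003],[0,0,0],0.2],[[0,0,0.003],[0,0,0],0.2],[[0,0,0.003],[0,0,0],0.2],[[0,0,0.003],[0,0,0],0.2]])

```text
t: 17.15
ee_pos: [583.7, 169.2, 52.4]
orientation: [-2.116, -2.321, 0.0]
ft_force: [0.8, -0.0, 0.2]
width: 52.6
grasp_force: 0.0
```

>>> step_arm(deltas=[[[0,0,-0.04],[0,0,0],0.2],[[0,0,-0.1],[0,0,0],0.2],[[0,0,-0.2],[0,0,0],0.2],[[0,0,-0.3],[0,0,0],0.2],[[0,0,-0.4],[0,0,0],0.2],[[0.1,-0.3,-0.5],[0,0,0],0.2],[[0.2,-0.4,-0.6],[0,0,0],0.2],[[0.2,-0.4,-0.6],[0,0,0],0.2],[[0.2,-0.4,-0.6],[0,0,0],0.2],[[0.2,-0.4,-0.6],[0,0,0],0.2]])

```text
t: 17.98
ee_pos: [456.4, 219.3, 235.6]
orientation: [2.114, 2.324, 0.005]
ft_force: [0.2, 0.3, -0.8]
width: 52.5
grasp_force: 0.0
```

```bash
python3 - <<'E'
from h import *
i=snap('top','t6.png');snap('scene','s6.png')
t=cv2.imread('pics/t6.png');s=cv2.imread('pics/s6.png')
g=t.copy()
a=cv2.resize(t[150:220,180:310],(400,215),interpolation=cv2.INTER_CUBIC)
b=cv2.resize(t[165:220,310:412],(400,215),interpolation=cv2.INTER_CUBIC)
o,Rg=trough_T(pq[1])
for y in(0,50,100,150):
  x=proj(i,o+Rg.apply([0,y,10]))[0]; cv2.circle(b,tuple(int(v) for v in (x+.5-[310,165])*[400/102,215/55]),3,(0,255,0),1)
c=cv2.resize(s[110:260,225:335],(400,545),interpolation=cv2.INTER_CUBIC)
cv2.imwrite('pics/f6.png',np.hstack([np.pad(np.vstack([a,b]),((0,115),(0,0),(0,0))),c]))
E
```

```text
(no output)
```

View pics/f6.png

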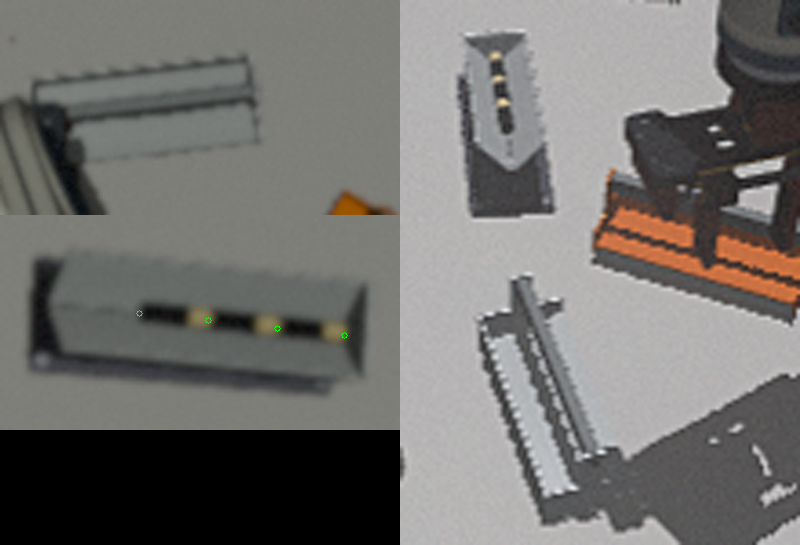

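The cells lie in one row in the fold, from the stop at (345,335) up to the 150 mm mark at (140,313). The empty tray stands upright in its old place, and the gripper is clear of everything.

```bash
python3 -c "
from workcell import *
print(get_obs()['qvel'].round(3)); print(close_job())"
```

```text
[-0.024  0.041 -0.012 -0.002 -0.008 -0.003]
the job is handed in; nothing more can be done
None
```

The job is handed in at about 18 s of the 51 s allowed: the last picture shows all three cells end to end in the fold against the stop and the empty tray upright in its old place; the hand-in gave no verdict.

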